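Sweep the bare specimen mounts into the return tray

TASK

Clear the four bare metal specimen mounts (the flat discs) off the raised sorting board: push or sweep them with the fingertips over the board's open edge so that all four drop into the plain tray, the one without dividers. Do not pick up or carry any of them, and leave the glass-domed mount, the vial, the jar and everything on the bench around the board standing where they are.

Things in the scene. Friction and masses are not known exactly. Their poses are not given: they have to be found in the camera images.
- board: raised sorting board, fixed to the bench, 230 mm along its x, 240 mm along its y, its white top 40 mm above the bench; origin at the centre of its underside, z up. Steel lips 6 mm thick and 8 mm high run along its near and far edges (board x = -115 and +115 mm, inner faces at 109 mm); the two edges at board y = -120 and +120 mm are open, a tray stands against each
- plain_tray: open steel tray WITHOUT dividers, the target: 230 mm along its x, 90 mm along its y, rim 34 mm above the bench (6 mm below the board's top), walls and floor 4 mm; fixed, lengthwise against one open edge of the board (1 mm gap, its centre 166 mm from the board's centre along the board's y, on the + or - side), axes parallel to the board's; origin at the centre of its underside
- divided_tray: the like steel tray WITH three cross walls that make four compartments, fixed at the board's other open edge; same outer sizes; not to be used; origin at the centre of its underside
- mount0_center (a point): bare specimen mount to be swept: flat aluminium disc with a small dark spot on top, 25 mm diameter, 10 mm thick, 13 g or so, loose, lying flat on the board; the point is its centre (5 mm above its underside). Two lie on the near half, two on the far half of the board, 54 to 74 mm from its middle line, at 35 to 75 mm to either side along board y
- mount1_center (a point): bare specimen mount to be swept: flat aluminium disc with a small dark spot on top, 25 mm diameter, 10 mm thick, 13 g or so, loose, lying flat on the board; the point is its centre (5 mm above its underside). Same as mount0
- mount2_center (a point): bare specimen mount to be swept: flat aluminium disc with a small dark spot on top, 25 mm diameter, 10 mm thick, 13 g or so, loose, lying flat on the board; the point is its centre (5 mm above its underside). Same as mount0
- mount3_center (a point): bare specimen mount to be swept: flat aluminium disc with a small dark spot on top, 25 mm diameter, 10 mm thick, 13 g or so, loose, lying flat on the board; the point is its centre (5 mm above its underside). Same as mount0
- domed_mount: specimen mount that is still in use: the same 25 mm aluminium disc but with a clear glass dome over it, 35 mm tall in all; loose, stands on the board among the bare mounts, to be left alone; origin at the centre of its underside
- vial: small capped glass vial, 26 mm diameter, 50 mm tall; loose, stands on the board, to be left alone; origin at the centre of its underside
- jar: small amber jar with a black cap, 34 mm diameter, 42 mm tall; loose, stands on the board, to be left alone; origin at the centre of its underside. The domed mount, vial and jar stand roughly in a row along the board's middle (board x within 6 mm of 0); which stands where varies
- reagent: amber reagent bottle, 64 mm diameter, 150 mm tall, loose on the bench far to the left, to be left alone; origin under its centre
- dish: closed glass dish, 94 mm diameter, 18 mm tall, loose on the bench to the right, to be left alone; origin under its centre
- beaker: small open glass beaker, 60 mm diameter, 75 mm tall, loose on the bench to the right, to be left alone; origin under its centre
- marker: black marker pen, 135 x 16 x 14 mm, loose on the bench to the left, to be left alone; origin under its middle

How it is judged:
By the outcome, as a careful person would: the job done as asked, in the order asked, and still so for the second after the job is handed in, with the robot touching nothing.
It also fails if it takes over 54 s, if anything falls off the work surface, if the arm or the gripper's body presses on something with over 40 N, if the wrist force passes 120 N, or if a joint passes its speed limit or range.

ROBOT

A 6-joint arm with a two-finger parallel gripper is mounted at the origin on the work surface. World frame = base frame: x ahead of the robot, y to its left, z up, the work surface at z = 0. Lengths are in m, angles in degrees, forces in N, time in s.
With the tool pointing down it reaches from about 0.3 to 0.825 m from the base axis. Payload 5.4 kg.
Tool frame: the origin (TCP) lies at the very end of the fingers, on their centre line; the grasp point (between the pads) lies 19 mm behind it; z points along the fingers, y is the direction in which the jaws open and shut (so a half turn about z gives the same grasp; the last joint's range is limited). The gripper opens to 92 mm and grips with 3 to 60 N. Pads are 20 mm wide; open, the fingers measure 128 mm over their backs; the gripper's body (75 mm by 189 mm) begins 69 mm behind the grasp point.
Start: joints at [55.342, 9.076, 91.501, -0, 79.423, -12.038], TCP at [0.221, 0.531, 0.215] pointing down, gripper open.
Joint ranges: [-166.64, 166.64], [-54.1, 131.32], [10.49, 154.53], [-73.88, 253.88], [9.74, 151.15], [-171.62, 171.62]. Speed limits (degrees/s): [147.25, 147.25, 180, 180, 180, 180].

INTERFACE

Orientations are given as [roll, pitch, yaw] about the fixed x, y, z axes, in that order (R = Rz(yaw) Ry(pitch) Rx(roll)).
In Python, from workcell import readout, snapshot, camera_info, arm, spot_in, silhouettes gives the robot as it stands.
- The arm moves only by the tool servo_tool, never from a script. Its argument "targets" is a list of rows, each a list of 5 numbers: the shift along the tool's x, y, z in m, then the turn about the tool's z in rad, then the closure in counts, from 0 (fully open) to 255 (shut). A call has exactly 5 rows; each row is the pose to reach, as a shift and turn from the pose commanded when the call began, along the tool's axes at that moment; what a row does not reach only later rows make up. A row lasts 1/8 s, in which the tool goes at most 62.5 mm and 10.7 degrees, less where a joint would pass 70% of its speed; a pose out of reach is approached as far as the arm can. A call with a gripper value outside its range is refused whole. The fingers move at their own pace and stop on an object; "grip_force" is the grip in N (left out, the last holds). Time passes only in rows, so rows that repeat a pose let the fingers close, or fill a call up. It gives the time, the measured TCP pose, the force and the opening at its end, in the units of the state.
- readout.get_state(): the state, without advancing time (a new reading comes with each control period).
- snapshot(name): name is "scene" or "top" or "wrist"; returns the picture (420x560x3 uint8, blue, green, red); there is no depth.
- camera_info(name): a dict with "K" (3x3 intrinsics, pixels), "rvec" (rotation vector, rad) and "tvec" (3), from world to camera coordinates, as OpenCV has them; the wrist camera has in their place "T_tool_cam" (4x4, takes a point from camera to tool coordinates, whose origin is the TCP and whose axes are the flange's). Camera axes: x right, y down, z forward; pixel columns grow to the right and rows downward; lengths in m; the calibration is good to about 2 mm. A picture is of the moment at which its call begins: read the wrist's pose just before it. camera_info takes no time and is no camera call.
- arm.finish_job(): hands the job in, once; it reports no verdict.
Trained networks look in the newest picture that a camera, given by its name, has taken for a name from the list of things; names that differ only in an ending like _2 or _b are one class to them, and where a whole thing is asked for, a point or a joint stands for the part that bears it (a point fixed in the world has none). Each returns a list of dicts, best first, with "confidence" (0 to 1); they miss things now and then, are a little off and sometimes report something else, mostly with a low value. They report only what shows in the picture. A call takes as long as a camera call.
- spot_in(camera, query): "location" ([column, row] in pixels, amid what is visible of it).
- silhouettes(camera, query): "region" (420x560 bool, what is visible of it) and "location" ([column, row] in pixels, amid what is visible of it).
The state is a dict: "clock": time; "q": joint angles; "joint_velocities": joint speeds; "joint_efforts": joint torques, N m; "ee_pos": TCP position; "tool_rot": TCP orientation; "wrist_force": force on the tool from outside, world axes, zero at the start; "ft_torque": the same for the moment, N m; "finger_gap": finger opening in m.
Only numpy, scipy, OpenCV 4.12 (cv2) and the standard library are available. Lean on these libraries where they do the work, as an engineer would, in place of code of your own. Each camera call takes 0.05 s, during which the arm holds its last target. There are 200 camera calls.

## Working session

There is one attempt and no reset: what is moved stays moved. The work goes in short steps, Python scripts to look and compute and a tool call to move; the robot and the scene stay as the last step left them, time stands still between calls to the robot, and variables do not carry over. Pictures are saved under pics/ and viewed, about 8 in all and at most 12, crops included, and the job is handed in when it is done.

Besides the shell and the picture viewer there is one more tool, called after "Request:" as a command line: name --pt "numbers of a row" for each row, then --argument value for the rest. servo_tool: Moves the arm, as the interface text tells. Its arguments: {"type":"object","properties":{"targets":{"type":"array","items":{"type":"array","items":{"type":"number"}}},"grip_force":{"type":"number"}},"required":["targets"]}

```bash
mkdir -p pics; cat > h.py <<'E'
import numpy as np, cv2
from workcell import readout, snapshot, camera_info, arm, spot_in, silhouettes
def ray(cam,uv):
    c=camera_info(cam); R=cv2.Rodrigues(np.array(c["rvec"],float))[0]; t=np.array(c["tvec"],float).ravel()
    d=R.T@np.linalg.inv(np.array(c["K"]))@np.array([uv[0],uv[1],1.]); return -R.T@t,d
def at(cam,uv,z):
    o,d=ray(cam,uv); return (o+d*(z-o[2])/d[2])[:2]
E
python3 - <<'E'
from h import *
s=readout.get_state(); print(s["ee_pos"],s["tool_rot"],s["clock"])
for c in("top","scene"):
    cv2.imwrite(f"pics/{c}0.png",snapshot(c))
snapshot("top")
for n,z in [("mount0_center",.045),("domed_mount",.055),("vial",.065),("jar",.061),("plain_tray",.02),("divided_tray",.02),("board",.04)]:
    for r in spot_in("top",n)[:6]: print(n,round(r["confidence"],2),np.round(r["location"]),np.round(at("top",r["location"],z),4))
E
```

```text
[0.22081858 0.53022772 0.21362868] [-1.79894492e+02 -2.19837037e-02  1.57379500e+02] 0.0
mount0_center 0.54 [224. 194.] [0.6287 0.1062]
vial 0.48 [435. 185.] [ 0.6413 -0.4272]
vial 0.39 [242. 214.] [0.5727 0.0589]
jar 0.68 [276. 221.] [ 0.5547 -0.024 ]
plain_tray 0.71 [176. 214.] [0.5816 0.2336]
divided_tray 0.69 [309. 222.] [ 0.5561 -0.1106]
divided_tray 0.31 [259. 244.] [0.5007 0.0179]
board 0.7 [239. 221.] [0.5573 0.0678]
```

View pics/top0.png

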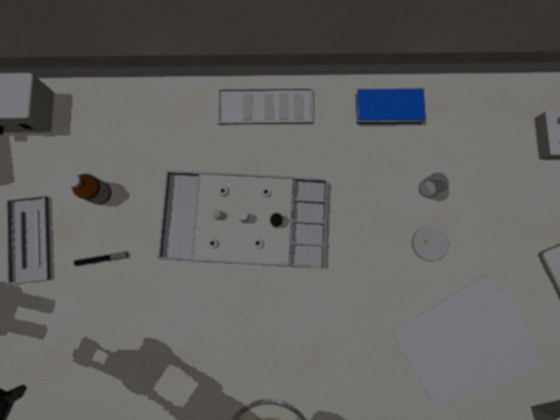

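View pics/scene0.png

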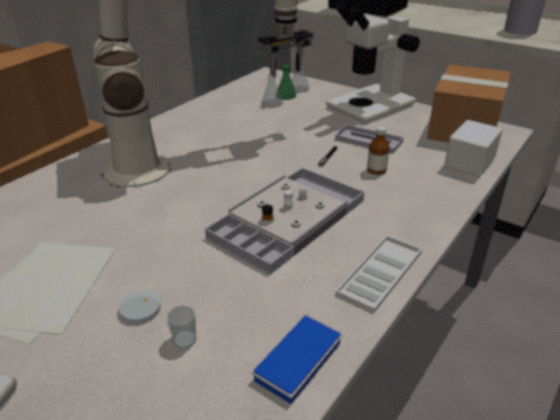

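The top view shows the plain tray on the left (+y, px ~178,217) and the divided tray on the right (~310,223). The mounts are at about (224,190), (267,192), (213,243) and (259,243). The vial, dome and jar stand in the middle row. Next I'll look from close by with the wrist camera.

```bash
cat >> h.py <<'E'
from scipy.spatial.transform import Rotation as Ro
def shift(p,yaw=None,z=True):
    s=readout.get_state(); R=Ro.from_euler("xyz",s["tool_rot"],degrees=True).as_matrix()
    d=R.T@(np.array(p)-s["ee_pos"]); t=0 if yaw is None else -np.deg2rad((yaw-s["tool_rot"][2]+180)%360-180)
    print("shift",np.round(d,4),"turn",round(t,4))
E
python3 - <<'E'
from h import *
print(camera_info("wrist")); 
for uv,z in [((168,172),.034),((160,259),.034),((328,180),.034),((327,267),.034),((224,191),.05),((267,193),.05),((213,243),.05),((259,243),.05),((276,220),.082)]: print(uv,np.round(at("top",uv,z),4))
shift([.50,.07,.36],87)
E
```

```text
{'K': array([[313.92172902,   0.        , 279.48041236],
       [  0.        , 313.92172902, 209.55805186],
       [  0.        ,   0.        ,   1.        ]]), 'T_tool_cam': array([[ 1.17252532e-03, -9.55027348e-01, -2.96515414e-01,
         8.35299996e-02],
       [ 9.99998946e-01,  8.65881570e-04,  1.16548244e-03,
        -4.86644576e-04],
       [-8.56320375e-04, -2.96516468e-01,  9.55027356e-01,
        -1.69172455e-01],
       [ 0.00000000e+00,  0.00000000e+00,  0.00000000e+00,
         1.00000000e+00]])}
(168, 172) [0.6901 0.2549]
(160, 259) [0.4643 0.2688]
(328, 180) [ 0.6641 -0.1623]
(327, 267) [ 0.4394 -0.1526]
(224, 191) [0.6344 0.1064]
(267, 193) [ 0.628  -0.0033]
(213, 243) [0.5019 0.133 ]
(259, 243) [0.5006 0.0179]
(276, 220) [ 0.5538 -0.025 ]
shift [-0.4346 -0.3181 -0.1454] turn 1.2284
```

Request:
servo_tool --pt "-0.53 -0.4 -0.036 1.22 255" --pt "-0.53 -0.4 -0.036 1.22 255" --pt "-0.53 -0.4 -0.036 1.22 255" --pt "-0.53 -0.4 -0.036 1.22 255" --pt "-0.53 -0.4 -0.036 1.22 255"

```text
clock: 1.12
ee_pos: [0.3795, 0.2597, 0.2319]
tool_rot: [179.9, -0.0, 103.3]
wrist_force: [0.6, 1.0, -0.5]
finger_gap: 0.0438
```

```bash
python3 -c "
from h import *
s=readout.get_state();print(s['ee_pos'],s['tool_rot'],s['clock']);shift([.56,-.04,.25],87)"
```

```text
[0.37952543 0.25973252 0.23193164] [ 1.79938043e+02 -7.02364562e-03  1.03329886e+02] 1.125
shift [-0.3333  0.1065 -0.018 ] turn 0.285
```

Request:
servo_tool --pt "-0.33 0.106 -0.018 0.285 255" --pt "-0.33 0.106 -0.018 0.285 255" --pt "-0.33 0.106 -0.018 0.285 255" --pt "-0.33 0.106 -0.018 0.285 255" --pt "-0.33 0.106 -0.018 0.285 255"

```text
clock: 1.75
ee_pos: [0.5426, -0.0067, 0.2481]
tool_rot: [180.0, -0.0, 87.3]
wrist_force: [0.9, 1.1, 0.5]
finger_gap: 0.0003
```

Request:
servo_tool --pt "-0.03 0 0 0 255" --pt "-0.03 0 0 0 255" --pt "-0.03 0 0 0 255" --pt "-0.03 0 0 0 255" --pt "-0.03 0 0 0 255"

```text
clock: 2.38
ee_pos: [0.5402, -0.0337, 0.2479]
tool_rot: [180.0, -0.0, 87.4]
wrist_force: [0.4, 0.2, 0.8]
finger_gap: 0.0003
```

```bash
cat >> h.py <<'E'
def wpose():
    s=readout.get_state(); T=np.eye(4); T[:3,:3]=Ro.from_euler("xyz",s["tool_rot"],degrees=True).as_matrix(); T[:3,3]=s["ee_pos"]
    return T@np.array(camera_info("wrist")["T_tool_cam"])
def atw(T,uv,z):
    d=T[:3,:3]@np.linalg.inv(camera_info("wrist")["K"])@np.array([uv[0],uv[1],1.]); return (T[:3,3]+d*(z-T[2,3])/d[2])[:2]
E
python3 - <<'E'
from h import *
T=wpose(); np.save("T1.npy",T); s=readout.get_state(); print(s["ee_pos"],s["tool_rot"],s["finger_gap"])
im=snapshot("wrist"); cv2.imwrite("pics/w1.png",im)
for n,z in [("mount0_center",.045),("domed_mount",.055),("vial",.065),("jar",.061)]:
    for r in spot_in("wrist",n)[:6]: print(n,round(r["confidence"],2),np.round(r["location"]),np.round(atw(T,r["location"],z),4))
E
```

```text
[ 0.5402402  -0.03367276  0.24785052] [ 1.79987795e+02 -3.79516351e-03  8.74227770e+01] 0.0002954632761692392
mount0_center 0.66 [362.  50.] [0.6359 0.1095]
domed_mount 0.62 [304.  42.] [0.5728 0.1182]
vial 0.93 [302. 105.] [0.569  0.0566]
jar 0.85 [290. 180.] [ 0.5541 -0.0251]
```

View pics/w1.png

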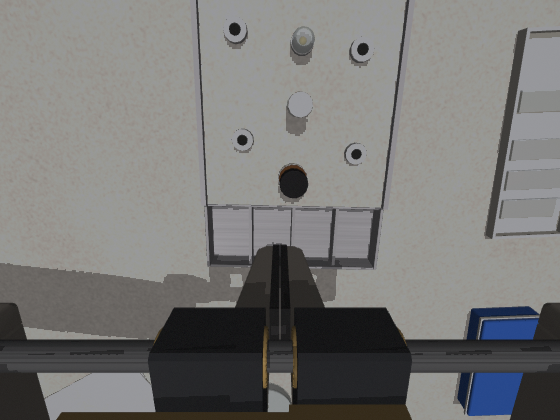

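The wrist view shows the mount spots at (235,29), (363,49), (242,140) and (356,154). The dome is at (303,40), the vial at (300,104) and the jar at (293,181). The board's right edge runs along row ~206.

```bash
python3 - <<'E'
from h import *
T=np.load("T1.npy")
A=atw(T,(207,206),.04);B=atw(T,(383,208),.04);print("edge",A,B,np.linalg.norm(A-B))
d=B-A; yaw=np.arctan2(d[1],d[0]); 
c=[atw(T,(212,266),.034),atw(T,(374,267),.034)];print("tray corners",c,np.linalg.norm(c[0]-c[1]))
n=[atw(T,p,.048) for p in [(198,20),(207,190),(405,20),(386,190)]];print("lips",n)
for a,b in((0,1),(2,3)): v=n[a]-n[b];print("yaw",np.degrees(np.arctan2(-v[0],v[1])))
yaw=np.radians(-3.2); X=np.array([np.cos(yaw),np.sin(yaw)]);Y=np.array([-X[1],X[0]])
C=(A+B)/2+.120*Y; print("centre",C)
for p,z in [((235,29),.05),((363,49),.05),((242,140),.05),((356,154),.05),((303,39),.07),((300,103),.09),((293,181),.082)]:
    w=atw(T,p,z); print(p,np.round(w,4),"board",np.round([(w-C)@X,(w-C)@Y],4))
E
```

```text
edge [ 0.44902133 -0.05820985] [ 0.66946964 -0.07050926] 0.22079115862466298
tray corners [array([ 0.44477113, -0.14455379]), array([ 0.66376431, -0.15568014])] 0.21927564252117646
lips [array([0.46426583, 0.14485181]), array([ 0.45330659, -0.03584595]), array([0.67867005, 0.13546414]), array([ 0.6692189 , -0.04532177])]
yaw -3.470713067831824
yaw -2.9925912305895257
centre [0.56594407 0.05545334]
(235, 29) [0.5021 0.1344] board [-0.0681  0.0753]
(363, 49) [0.6356 0.1098] board [0.0665 0.0582]
(242, 140) [0.5004 0.0214] board [-0.0635 -0.0376]
(356, 154) [ 6.313e-01 -2.000e-04] board [ 0.0684 -0.0519]
(303, 39) [0.571  0.1181] board [0.0015 0.0628]
(300, 103) [0.5653 0.0577] board [-0.0008  0.0022]
(293, 181) [ 0.5562 -0.022 ] board [-0.0054 -0.0779]
```

```bash
cat >> h.py <<'E'
yb=np.radians(-3.2); X=np.array([np.cos(yb),np.sin(yb)]);Y=np.array([-X[1],X[0]]);C=np.array([.566,.0555])
def st():
    s=readout.get_state(); w=s["ee_pos"][:2]-C; print(s["clock"],"board",np.round([w@X,w@Y,s["ee_pos"][2]],4),s["tool_rot"],s["wrist_force"])
def go(bx,by,z): shift([*(C+bx*X+by*Y),z],86.8)
E
python3 -c "
from h import *
st();go(-.07,.036,.12)"
```

```text
2.625 board [-0.0206 -0.0913  0.2478] [1.79994755e+02 1.48496337e-03 8.73566937e+01] [ 0.20016331 -0.64421907 -0.50801978]
shift [ 0.1278 -0.0482  0.1278] turn 0.0097
```

Request:
servo_tool --pt "0.04 -0.048 0.03 0.01 255" --pt "0.09 -0.048 0.06 0.01 255" --pt "0.128 -0.048 0.1 0.01 255" --pt "0.128 -0.048 0.14 0.01 255" --pt "0.128 -0.048 0.14 0.01 255"

```text
clock: 3.25
ee_pos: [0.4954, 0.0959, 0.1048]
tool_rot: [-179.6, 0.0, 86.8]
wrist_force: [0.5, -0.8, 0.3]
finger_gap: 0.0002
```

```bash
python3 -c "
from h import *
st();go(-.07,.036,.0445)"
```

```text
3.25 board [-0.0728  0.0364  0.1048] [-1.79582376e+02  8.31505930e-03  8.68118272e+01] [ 0.54928366 -0.77939166  0.26278945]
shift [-0.0004  0.0032  0.0603] turn 0.0002
```

Request:
servo_tool --pt "0 0.003 0.02 0 255" --pt "0 0.003 0.04 0 255" --pt "0 0.003 0.052 0 255" --pt "0 0.003 0.057 0 255" --pt "0 0.003 0.057 0 255"

```text
clock: 3.88
ee_pos: [0.5018, 0.0951, 0.0513]
tool_rot: [180.0, -0.0, 86.7]
wrist_force: [0.0, 0.1, 0.2]
finger_gap: 0.0002
```

```bash
python3 -c "
from h import *
st();go(-.07,.132,.0445);cv2.imwrite('pics/w2.png',snapshot('wrist'))"
```

```text
3.875 board [-0.0663  0.0359  0.0513] [ 1.79956741e+02 -1.25244096e-03  8.67454308e+01] [0.00508984 0.1122085  0.17160046]
shift [ 0.0961 -0.0038  0.0068] turn -0.001
```

View pics/w2.png

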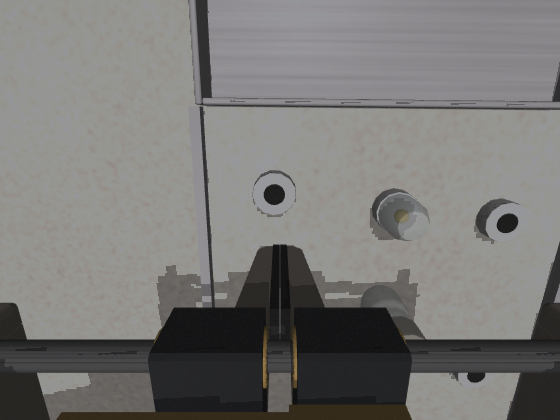

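The mount sits straight ahead of the fingertips, about 4 mm to the left of their centre line, and the plain tray is beyond it. I'll lower a little and sweep.

Request:
servo_tool --pt "0.0 -0.004 0.006 0 255" --pt "0.01 -0.004 0.006 0 255" --pt "0.025 -0.004 0.006 0 255" --pt "0.04 -0.004 0.006 0 255" --pt "0.055 -0.004 0.006 0 255"

```text
clock: 4.55
ee_pos: [0.5005, 0.1517, 0.0448]
tool_rot: [180.0, -0.0, 86.8]
wrist_force: [-0.4, -0.0, 0.2]
finger_gap: 0.0004
```

```bash
python3 -c "
from h import *
st();go(-.07,.136,.0445)"
```

```text
4.55 board [-0.0707  0.0924  0.0448] [ 1.79986121e+02 -1.92971463e-03  8.68003765e+01] [-0.4006801  -0.01874418  0.16723678]
shift [0.0436 0.0007 0.0003] turn 0.0
```

Request:
servo_tool --pt "0.015 0 0 0 255" --pt "0.03 0 0 0 255" --pt "0.043 0 0 0 255" --pt "0.043 0 0 0 255" --pt "0.03 0 -0.005 0 255"

```text
clock: 5.18
ee_pos: [0.5016, 0.1801, 0.0495]
tool_rot: [-179.9, 0.0, 86.8]
wrist_force: [0.3, 0.1, 0.1]
finger_gap: 0.0005
```

```bash
python3 -c "
from h import *
st();go(-.065,-.078,.0445);cv2.imwrite('pics/w3.png',snapshot('wrist'))"
```

```text
5.175 board [-0.0712  0.1208  0.0495] [-1.79941400e+02  2.37548530e-02  8.68389494e+01] [0.28308628 0.09790152 0.0733722 ]
shift [-0.1988  0.0061  0.005 ] turn 0.0007
```

View pics/w3.png

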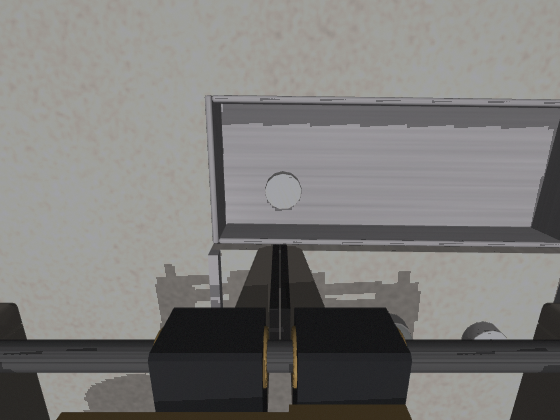

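The first mount lies in the plain tray at (283,191). Next is the near mount further back.

Request:
servo_tool --pt "-0.01 0 -0.04 0 255" --pt "-0.05 0.004 -0.075 0 255" --pt "-0.1 0.004 -0.075 0 255" --pt "-0.15 0.004 -0.075 0 255" --pt "-0.197 0.004 -0.075 0 255"

```text
clock: 5.85
ee_pos: [0.4946, -0.0192, 0.1253]
tool_rot: [179.9, 0.0, 86.7]
wrist_force: [0.9, 0.1, 0.2]
finger_gap: 0.0002
```

Request:
servo_tool --pt "0 0 0 0 255" --pt "0 0 0.03 0 255" --pt "0 0 0.055 0 255" --pt "0 0 0.068 0 255" --pt "0 0 0.073 0 255"

```text
clock: 6.48
ee_pos: [0.4947, -0.0162, 0.0513]
tool_rot: [-180.0, -0.0, 86.8]
wrist_force: [-0.6, -0.2, 0.3]
finger_gap: 0.0005
```

```bash
python3 -c "
from h import *
st();go(-.067,-.03,.0455);a=snapshot('wrist');b=snapshot('scene')[140:280,180:390]
cv2.imwrite('pics/w4.png',np.hstack([a[100:,130:530],cv2.resize(b,(400,320),interpolation=2)]))"
```

```text
6.475 board [-0.0672 -0.0756  0.0513] [-1.79957434e+02 -1.67357622e-02  8.67795407e+01] [-0.63117716 -0.21112325  0.26880539]
shift [0.0456 0.0002 0.0058] turn -0.0004
```

View pics/w4.png

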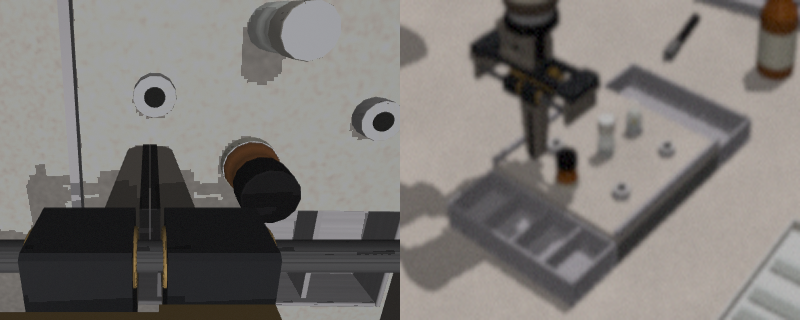

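The mount is centred ahead of the fingers at (284,196), the jar stands clear to the side, and the wide part of the gripper is well above everything.

Request:
servo_tool --pt "0.0 0.002 0.006 0 255" --pt "0.015 0.002 0.006 0 255" --pt "0.033 0.002 0.006 0 255" --pt "0.051 0.002 0.006 0 255" --pt "0.069 0.002 0.006 0 255"

```text
clock: 7.2
ee_pos: [0.501, 0.0538, 0.0459]
tool_rot: [180.0, 0.0, 86.8]
wrist_force: [0.2, -0.5, -0.7]
finger_gap: -0.0
```

Request:
servo_tool --pt "0.018 0 0 0 255" --pt "0.036 0 0 0 255" --pt "0.054 0 0 0 255" --pt "0.072 0 0 0 255" --pt "0.088 0 0 0 255"

```text
clock: 7.82
ee_pos: [0.5059, 0.1412, 0.0457]
tool_rot: [-180.0, 0.0, 86.8]
wrist_force: [-0.2, 0.1, 0.7]
finger_gap: 0.0003
```

```bash
python3 -c "
from h import *
st();go(-.067,.137,.0455);a=snapshot('wrist')
cv2.imwrite('pics/w5.png',a)"
```

```text
7.825 board [-0.0648  0.0822  0.0457] [-1.79997865e+02  1.64949535e-03  8.67749771e+01] [-0.16409724  0.11198999  0.68316191]
shift [ 0.0548 -0.0022  0.0002] turn -0.0004
```

View pics/w5.png

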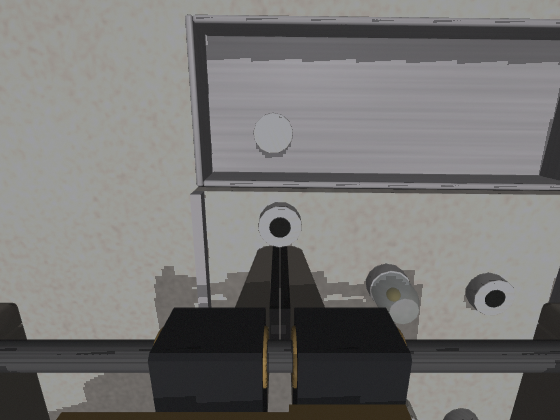

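The second mount is centred on the fingertips at (280,227), just short of the open edge.

Request:
servo_tool --pt "0.018 0 0 0 255" --pt "0.036 0 0 0 255" --pt "0.053 0 0 0 255" --pt "0.053 0 0 0 255" --pt "0.04 0 -0.005 0 255"

```text
clock: 8.5
ee_pos: [0.5076, 0.1798, 0.0505]
tool_rot: [-179.9, 0.0, 86.8]
wrist_force: [0.5, -1.2, -0.7]
finger_gap: 0.0004
```

Request:
servo_tool --pt "0 0 -0.035 0 255" --pt "0 0 -0.075 0 255" --pt "-0.03 0 -0.1 0 255" --pt "-0.06 0.05 -0.1 0 255" --pt "-0.1 0.1 -0.1 0 255"

```text
clock: 9.12
ee_pos: [0.6023, 0.0733, 0.1521]
tool_rot: [179.9, 0.0, 86.8]
wrist_force: [0.1, 0.6, 0.1]
finger_gap: 0.0003
```

```bash
python3 -c "
from h import *
st();go(.069,.018,.0515);a=snapshot('wrist')
cv2.imwrite('pics/w6.png',a)"
```

```text
9.125 board [0.0352 0.0198 0.1521] [1.79887566e+02 1.01361211e-02 8.67524249e+01] [0.12789567 0.59869422 0.13724118]
shift [-0.0018  0.0336  0.1007] turn -0.0008
```

View pics/w6.png

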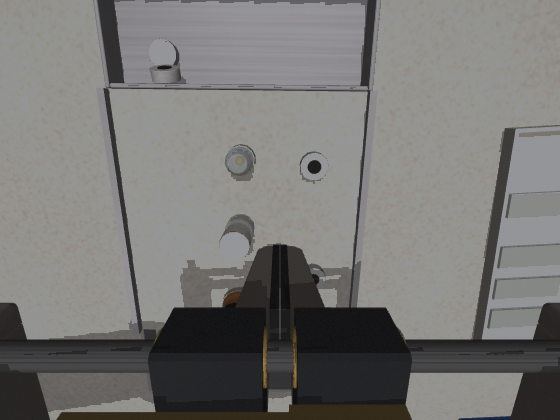

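Both near mounts are in the tray, at (163,52) and (166,73). The second leans against the wall or the first mount. The far mount ahead is at (314,166).

```bash
python3 -c "
from h import *
T=wpose()
for uv in [(314,166),(314,279)]:
  w=atw(T,uv,.05)-C; print(w@X,w@Y)"
```

```text
0.07152624406421779 0.05244505629702439
0.0746443702859181 -0.05768760245123123
```

Request:
servo_tool --pt "-0.002 0.032 0.02 0 255" --pt "-0.002 0.032 0.05 0 255" --pt "-0.002 0.032 0.08 0 255" --pt "-0.002 0.032 0.1 0 255" --pt "-0.002 0.032 0.1 0 255"

```text
clock: 9.8
ee_pos: [0.6315, 0.0711, 0.0492]
tool_rot: [-179.8, 0.0, 86.7]
wrist_force: [0.1, -0.5, 1.1]
finger_gap: -0.0001
```

```bash
python3 -c "
from h import *
st();go(.067,.137,.0455);T=wpose();snapshot('wrist')
for r in spot_in('wrist','mount0_center'):
  w=atw(T,r['location'],.05)-C; print(r['confidence'],r['location'],w@X,w@Y)"
```

```text
9.8 board [0.0645 0.0192 0.0492] [-1.79802179e+02  4.24795814e-03  8.67208356e+01] [ 0.05616483 -0.51878074  1.12620908]
shift [0.1178 0.0023 0.0037] turn -0.0014
0.57 [283.0, 195.8] 0.06719376803326597 0.058686129712263786
```

Aligned to within 3 mm; push.

Request:
servo_tool --pt "0.005 0.002 0.004 0 255" --pt "0.02 0.002 0.004 0 255" --pt "0.038 0.002 0.004 0 255" --pt "0.056 0.002 0.004 0 255" --pt "0.074 0.002 0.004 0 255"

```text
clock: 10.52
ee_pos: [0.6391, 0.1472, 0.0468]
tool_rot: [180.0, -0.0, 86.8]
wrist_force: [-0.2, 0.5, -0.3]
finger_gap: 0.0001
```

Request:
servo_tool --pt "0.015 0 0 0 255" --pt "0.03 0 0 0 255" --pt "0.044 0 0 0 255" --pt "0.044 0 0 0 255" --pt "0.03 0 -0.005 0 255"

```text
clock: 11.15
ee_pos: [0.6404, 0.1753, 0.0513]
tool_rot: [-179.9, 0.0, 86.8]
wrist_force: [0.5, 0.3, 0.0]
finger_gap: 0.0004
```

```bash
python3 -c "
from h import *
st();go(.069,-.09,.12);snapshot('wrist')
for r in spot_in('wrist','mount0_center'): print(r)"
```

```text
11.15 board [0.0676 0.1237 0.0513] [-1.79940411e+02  2.27928481e-02  8.68341467e+01] [0.48763645 0.28848479 0.02484354]
shift [-0.2137  0.0012 -0.0686] turn 0.0006
{'location': [277.3, 199.3], 'confidence': 0.96}
```

Request:
servo_tool --pt "-0.01 0 -0.04 0 255" --pt "-0.06 0 -0.075 0 255" --pt "-0.11 0 -0.075 0 255" --pt "-0.165 0 -0.075 0 255" --pt "-0.216 0 -0.075 0 255"

```text
clock: 11.88
ee_pos: [0.6283, -0.0429, 0.1272]
tool_rot: [180.0, 0.0, 86.7]
wrist_force: [1.1, 0.2, 0.8]
finger_gap: 0.0003
```

Request:
servo_tool --pt "0 0 0 0 255" --pt "0 0 0.03 0 255" --pt "0 0 0.055 0 255" --pt "0 0 0.068 0 255" --pt "0 0 0.073 0 255"

```text
clock: 12.5
ee_pos: [0.6284, -0.0397, 0.0532]
tool_rot: [-180.0, -0.0, 86.8]
wrist_force: [-0.3, 0.7, 0.1]
finger_gap: 0.0
```

```bash
python3 -c "
from h import *
st();go(.067,.137,.0455);T=wpose();a=snapshot('wrist');b=snapshot('top')[160:280,150:340]
cv2.imwrite('pics/w7.png',np.hstack([a[100:,130:530],cv2.resize(b,(400,320),interpolation=2)]))"
```

```text
12.5 board [ 0.0676 -0.0916  0.0532] [-1.79956393e+02 -1.69909994e-02  8.67799669e+01] [-0.26511044  0.69581167  0.09488933]
shift [ 0.2286 -0.0007  0.0078] turn -0.0003
```

View pics/w7.png

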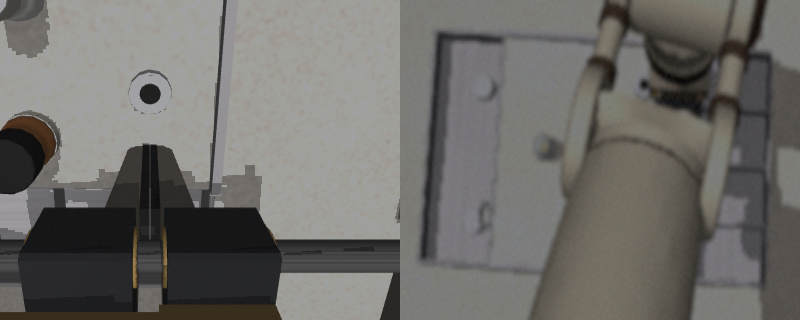

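The last mount is centred at (280,194), and three mounts are already in the plain tray. Sweeping it now.

Request:
servo_tool --pt "0.0 0 0.0075 0 255" --pt "0.015 0 0.0075 0 255" --pt "0.033 0 0.0075 0 255" --pt "0.051 0 0.0075 0 255" --pt "0.069 0 0.0075 0 255"

```text
clock: 13.22
ee_pos: [0.6327, 0.0304, 0.0464]
tool_rot: [180.0, -0.0, 86.8]
wrist_force: [-0.3, -0.6, -0.5]
finger_gap: 0.0005
```

Request:
servo_tool --pt "0.018 0 0 0 255" --pt "0.036 0 0 0 255" --pt "0.054 0 0 0 255" --pt "0.072 0 0 0 255" --pt "0.088 0 0 0 255"

```text
clock: 13.85
ee_pos: [0.6376, 0.1177, 0.0462]
tool_rot: [-180.0, -0.0, 86.8]
wrist_force: [0.3, -0.2, 0.4]
finger_gap: 0.0006
```

```bash
python3 -c "
from h import *
st();go(.067,.137,.0455);snapshot('wrist')
for r in spot_in('wrist','mount0_center'): print(r)"
```

```text
13.85 board [0.068  0.0661 0.0462] [-1.79996684e+02 -5.04278587e-04  8.67701373e+01] [ 0.25325534 -0.24047605  0.43038878]
shift [ 0.0709 -0.001   0.0007] turn -0.0005
{'location': [274.7, 109.3], 'confidence': 0.66}
```

Request:
servo_tool --pt "0.018 0 0 0 255" --pt "0.036 0 0 0 255" --pt "0.052 0 0 0 255" --pt "0.064 0 0 0 255" --pt "0.072 0 0 0 255"

```text
clock: 14.58
ee_pos: [0.6416, 0.1893, 0.0462]
tool_rot: [-180.0, 0.0, 86.8]
wrist_force: [-0.3, -0.4, -0.2]
finger_gap: 0.0005
```

Request:
servo_tool --pt "0 0 0 0 255" --pt "-0.02 0 -0.02 0 255" --pt "-0.03 0 -0.06 0 255" --pt "-0.07 -0.03 -0.11 0 255" --pt "-0.12 -0.06 -0.15 0 255"

```text
clock: 15.2
ee_pos: [0.5822, 0.0816, 0.1887]
tool_rot: [179.9, 0.0, 86.8]
wrist_force: [1.1, -0.7, 0.4]
finger_gap: 0.0006
```

```bash
python3 -c "
from h import *
st();T=wpose();np.save('T2.npy',T);a=snapshot('wrist');cv2.imwrite('pics/w8.png',a)"
```

```text
15.2 board [0.0147 0.027  0.1887] [1.79895782e+02 2.11237804e-02 8.67869202e+01] [ 1.08747949 -0.68155035  0.36058401]
```

View pics/w8.png

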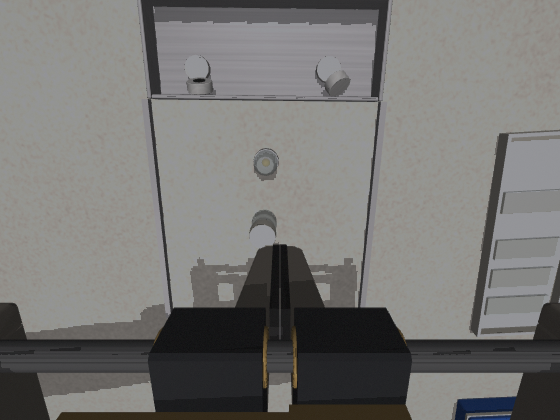

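All four are in the plain tray: two at (198,78) and two at (332,75). The dome and vial are standing. I'll retreat, then check the row from the first viewpoint and hand in.

Request:
servo_tool --pt "-0.04 -0.03 -0.04 0 255" --pt "-0.08 -0.038 -0.06 0 255" --pt "-0.118 -0.038 -0.06 0 255" --pt "-0.118 -0.038 -0.06 0 255" --pt "-0.118 -0.038 -0.06 0 255"

```text
clock: 15.88
ee_pos: [0.5377, -0.0326, 0.2465]
tool_rot: [-180.0, -0.0, 86.7]
wrist_force: [-0.3, -0.2, -0.5]
finger_gap: 0.0006
```

```bash
python3 -c "
from h import *
st();T=wpose();a=snapshot('wrist');b=snapshot('scene')[140:280,180:390]
for n,z in [('domed_mount',.055),('vial',.065),('jar',.061)]:
    for r in spot_in('wrist',n)[:2]: print(n,round(r['confidence'],2),np.round(r['location']),np.round(atw(T,r['location'],z),4))
cv2.imwrite('pics/w9.png',np.hstack([a[:300,100:500],cv2.resize(b,(400,300),interpolation=2)]))"
```

```text
15.875 board [-0.0234 -0.0896  0.2465] [-1.79970380e+02 -3.02895625e-02  8.67255449e+01] [-0.3285462  -0.21345126 -0.52592001]
domed_mount 0.64 [304.  44.] [0.5717 0.1171]
domed_mount 0.35 [302.  91.] [0.5679 0.0713]
vial 0.89 [302. 107.] [0.567  0.0553]
vial 0.61 [299.  90.] [0.5647 0.0725]
jar 0.82 [292. 181.] [ 0.5536 -0.0255]
```

View pics/w9.png

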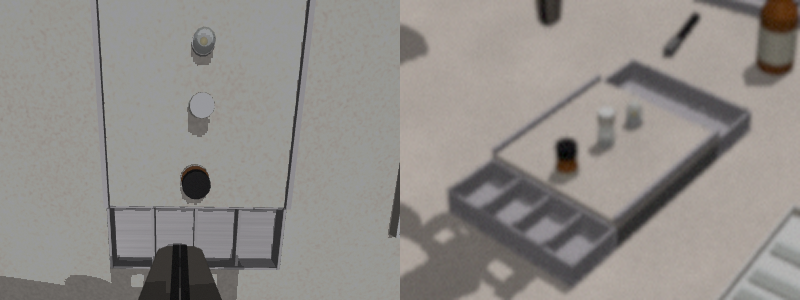

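The board holds only the dome, vial and jar, all standing where they were to within about 2 mm. The divided tray is empty.

```bash
python3 -c "
from h import *
print(arm.finish_job())"
```

```text
the job is handed in; nothing more can be done
None
```

I swept all four bare mounts one at a time with the closed fingertips over the open +y edge into the plain tray, and handed the job in at about 16 s of the 54 s allowed.

- **Mounts:** the close-up after the last push shows all four in the plain tray. In each pair, one mount appears to lean on the other or the tray wall, and all look to be inside. The divided tray is empty.
- **Left standing:** the domed mount, vial and jar measured within about 2 mm of where they were at the start, which is within the measuring error.
- **Forces:** the wrist force stayed under about 2 N in every reading I took.
- **Checks that disagreed:** during the last push the detector did not report the mount being pushed. In the final check it gave low-confidence duplicates for the dome and vial. In both cases the pictures showed the things where they should be.
- **Not re-measured:** I did not measure the bench items again. The arm never went low near them, and the reagent bottle and marker look unmoved in the last scene view.

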